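Take the green lid off the coffee-pod bin and stand it in the lid stand

TASK

The coffee-pod bin with the green lid is due for a refill. Take the lid by its steel handle, swing it up until it stands upright on its hinge pins and steady there for a moment, then lift it straight up off the pins, still upright. Stand it, handle up, in the slot of the wooden lid stand, lowered right down to the bottom before you let go; leave the yellow-lidded bin shut as it is.

Things in the scene. Friction and masses are not known exactly. Their poses are not given: they have to be found in the camera images.
- green_lid: Loose green lid, about 0.3 kg. Origin: on the hinge line, mid-thickness, between its two forks. x: from handle to hinge (level when shut, straight down when upright); y: along hinge; z: up when shut. Plate x -158 to -18 mm, 150 wide, 8 thick. Handle: 12 mm round bar along y at x=-208, z=0, 80 clear between arms, 44 clear to plate; can turn in a grip. Fork slots 12 wide, open to +x, end at x=14
- green_bin: Fixed white bin under the green lid, 130 (x) x 150 (y) x 70 mm high. Origin: centre of its underside, on the counter; axes as the shut lid's. Two level 8 mm steel hinge pins along y, outside the +x wall, centre line at x=89, z=74 mm, 2 to 6 mm play in the lid's forks. Shut, the handle bar is at x=-119, z=74 mm. A gripper pointing down throughout can swing the lid up by the bar
- stand: Fixed wooden lid stand, base 120 (x) x 180 (y) x 8 mm. Origin: centre of its underside. Two upright boards form one slot along y, 40 mm wide, centred on x=0, floor at z=8; tops flare to 62 mm apart, highest point z=87. Ends open. The lid goes in with its plate along the slot, forks down, either face either way; on the floor its origin is 22 mm above the counter; let go, it may lean on a board
- yellow_lid: Yellow lid of the other bin, shut, loose on its pins: not to be disturbed. Lid and bin have the same shape, sizes, origin and axes as the green ones; highest point 85 mm above the counter
Things that resemble listed ones, but are neither listed nor needed, are in the scene too. Leave any pink look-alike of the stand alone.

How it is judged:
By the outcome, as a careful person would: the job done as asked, in the order asked, and still so for the second after the job is handed in, with the robot touching nothing.
It also fails if it takes over 51 s, if anything falls off the work surface, if the arm or the gripper's body presses on something with over 40 N, if the wrist force passes 120 N, or if a joint passes its speed limit or range.

ROBOT

A 7-joint arm with a two-finger parallel gripper is mounted at the origin on the work surface. World frame = base frame: x ahead of the robot, y to its left, z up, the work surface at z = 0. Lengths are in m, angles in rad, forces in N, time in s.
With the tool pointing down it reaches from about 0.35 to 0.9 m from the base axis. Payload 8.1 kg.
Tool frame: the origin (TCP) lies on the centre line of the jaws, within the pads' length; the fingertips stand arm.tip_extent ahead of it and the grasp point (between the pads) lies 3 mm ahead of it (arm.tip_extent is the distance from the TCP to the fingertips, in m); y points along the fingers, z is the direction in which the jaws open and shut, and the axes are right-handed (so a half turn about y gives the same grasp; the last joint's range is limited). The gripper opens to 92 mm and grips with 3 to 60 N. Pads are 19 mm wide; open, the fingers measure 130 mm over their backs; the gripper's body (75 mm by 190 mm) begins 47 mm behind the grasp point.
Start: joints at [-1.207, 0.434, 0.025, 1.573, -0.012, 1.134, -0.075], TCP at [0.281, 0.558, 0.249] pointing down, gripper open.
Joint ranges: [-2.62, 2.62], [-0.44, 2.09], [-1.27, 1.32], [0.08, 2.57], [-1.32, 4.46], [0.12, 2], [-2.74, 2.74]. Speed limits (rad/s): [2.22, 2.22, 3.01, 3.01, 3.14, 3.14, 3.14].

INTERFACE

Orientations are given as a rotation vector (axis times angle).
In Python, from cell import observe, get_image, sign_off, boxes_of, place_of, arm gives the robot as it stands.
- The arm moves only by the tool arm_command, never from a script. Its argument "plan" is a list of rows, each a list of 2 entries, a list of its own where there are three numbers: the shift along the tool's x, y, z in m, then the turn, a rotation vector about the tool's x, y, z in degrees. In form: [[[tx, ty, tz], [ax, ay, az]], ...]. A call has 1 to 5 rows; each row is the pose to reach, as a shift and turn from the pose commanded when the call began, along the tool's axes at that moment; what a row does not reach only later rows make up. A row lasts 1/10 s, in which the tool goes at most 50 mm and 8.59 degrees, less where a joint would pass 70% of its speed; a pose out of reach is approached as far as the arm can. A call with a gripper value outside its range is refused whole. "fingers" is the closure, from -1 (fully open) to 1 (shut), set as the call begins (left out, the last holds). The fingers move at their own pace and stop on an object; "squeeze" is the grip in N (left out, the last holds). Time passes only in rows, so rows that repeat a pose let the fingers close. It gives the time, the measured TCP pose, the force and the opening at its end, in the units of the state.
- observe(): the state, without advancing time (a new reading comes with each control period).
- get_image(name): name is "side" or "top"; returns a dict with "color" (384x512x3 uint8, red, green, blue), "camera_matrix" (3x3 intrinsics, pixels), "world_to_cam" (4x4, takes a point from world to camera coordinates). Camera axes: x right, y up, looking along -z (the intrinsics and any distortion apply to the point x, -y, -z); pixel columns grow to the right and rows downward; lengths in m; the calibration is good to about 2 mm. A picture is of the moment at which its call begins. There is no depth.
- sign_off(): hands the job in, once; it reports no verdict.
Trained networks look in a picture, given as the dict that the camera call returned (one of the last four; its "shot" number tells which), for a name from the list of things; names that differ only in an ending like _2 or _b are one class to them, and where a whole thing is asked for, a point or a joint stands for the part that bears it (a point fixed in the world has none). Each returns a list of dicts, best first, with "confidence" (0 to 1); they miss things now and then, are a little off and sometimes report something else, mostly with a low value. They report only what shows in the picture. A call takes as long as a camera call. They do not tell look-alikes from the thing itself.
- boxes_of(picture, thing): "point" ([column, row] in pixels, amid what is visible of it).
- place_of(picture, thing): "point" ([column, row] in pixels: a listed point, or the origin of a listed thing).
The state is a dict: "clock": time; "joints": joint angles; "dq": joint speeds; "joint_efforts": joint torques, N m; "position": TCP position; "ee_rot": TCP orientation; "force": force on the tool from outside, world axes, zero at the start; "ft_torque": the same for the moment, N m; "width": opening from 0.0 (shut) to 1.0 (fully open).
Only numpy, scipy, OpenCV 4.12 (cv2) and the standard library are available. Lean on these libraries where they do the work, as an engineer would, in place of code of your own. Each camera call takes 0.05 s, during which the arm holds its last target.

## Working session

There is one attempt and no reset: what is moved stays moved. The work goes in short steps, Python scripts to look and compute and a tool call to move; the robot and the scene stay as the last step left them, time stands still between calls to the robot, and variables do not carry over. Pictures are saved under pics/ and viewed, and the job is handed in when it is done.

Besides the shell and the picture viewer there is one more tool, called after "Request:" as name([rows], argument=value, ...), one row to a line, values as JSON. arm_command: Moves the arm, as the interface text tells. Its arguments: {"type":"object","properties":{"plan":{"type":"array","items":{"type":"array"}},"fingers":{"type":"number"},"squeeze":{"type":"number"}},"required":["plan"]}

```bash
mkdir -p pics; ls
cat > h.py <<'E'
import numpy as np, cv2, json
from cell import observe, get_image, sign_off, boxes_of, place_of, arm
from scipy.spatial.transform import Rotation as R
def save(p,n): cv2.imwrite('pics/'+n,p['color'][:,:,::-1])
def ray(p,px):
    K=np.array(p['camera_matrix']);T=np.array(p['world_to_cam'])
    d=np.linalg.inv(K)@np.array([px[0],px[1],1.]); d=np.array([d[0],-d[1],-d[2]])
    Rm=T[:3,:3]; return -Rm.T@T[:3,3], Rm.T@d
def atz(p,px,z):
    o,d=ray(p,px); return o+d*(z-o[2])/d[2]
def tri(a,pa,b,pb):
    o1,d1=ray(a,pa);o2,d2=ray(b,pb);d1=d1/np.linalg.norm(d1);d2=d2/np.linalg.norm(d2)
    s=np.linalg.lstsq(np.c_[d1,-d2],o2-o1,rcond=None)[0]
    x=o1+s[0]*d1;y=o2+s[1]*d2; return (x+y)/2,np.linalg.norm(x-y)
def proj(p,X):
    T=np.array(p['world_to_cam']);c=T[:3,:3]@np.array(X)+T[:3,3];K=np.array(p['camera_matrix'])
    q=K@np.array([c[0],-c[1],-c[2]]);return q[:2]/q[2]
E
python3 - <<'E'
from h import *
np.set_printoptions(precision=4,suppress=True)
s=observe();print(s['clock'],s['position'],s['ee_rot'],s['width'],arm.tip_extent,s['force'])
print(R.from_rotvec(s['ee_rot']).as_matrix())
t=get_image('top');d=get_image('side');save(t,'t0.png');save(d,'s0.png')
print([k for k in t])
for n in ['green_lid','green_bin','stand','yellow_lid']:
    for nm,p in(('top',t),('side',d)):
        print(n,nm,'place',[(np.round(q['point'],1),round(q['confidence'],2)) for q in place_of(p,n)][:4],'box',[(np.round(q['point'],1),round(q['confidence'],2)) for q in boxes_of(p,n)][:4])
for p in(t,d): print(ray(p,[256,192]))
E
```

```text
pics
0.0 [0.2811 0.5577 0.2479] [-1.5412  0.3663 -0.366 ] 1.0026382851500102 0.022 [-0.4128 -0.2413  0.6418]
[[ 0.893  -0.0005  0.4501]
 [-0.4501 -0.0015  0.893 ]
 [ 0.0002 -1.     -0.0016]]
['color', 'camera_matrix', 'world_to_cam', 'shot']
green_lid top place [(array([148.4, 130.2]), 0.79)] box [(array([146.4, 166.9]), 0.93)]
green_lid side place [(array([286.6, 145.4]), 0.62)] box [(array([248.6, 148.5]), 0.88)]
green_bin top place [(array([151.2, 132.6]), 0.23)] box [(array([173.5, 140.8]), 0.75), (array([354.1, 172.3]), 0.27)]
green_bin side place [(array([254.8, 170.6]), 0.7)] box []
stand top place [(array([245.9, 166.8]), 0.63), (array([283., 250.]), 0.59)] box [(array([282.8, 250.6]), 0.72), (array([248.3, 169.6]), 0.63)]
stand side place [(array([183.6, 278. ]), 0.97), (array([288. , 232.4]), 0.85)] box [(array([291.5, 227.3]), 0.98), (array([179.3, 278.9]), 0.92)]
yellow_lid top place [(array([347.9, 138.8]), 0.92)] box [(array([354.1, 172.4]), 0.87)]
yellow_lid side place [(array([368. , 296.5]), 0.9)] box [(array([317.4, 314.8]), 0.89)]
(array([ 0.4336, -0.0013,  1.1155]), array([ 0.0692, -0.0158, -0.9975]))
(array([ 0.394 , -0.6566,  0.5876]), array([ 0.1502,  0.8043, -0.5752]))
```

View pics/t0.png

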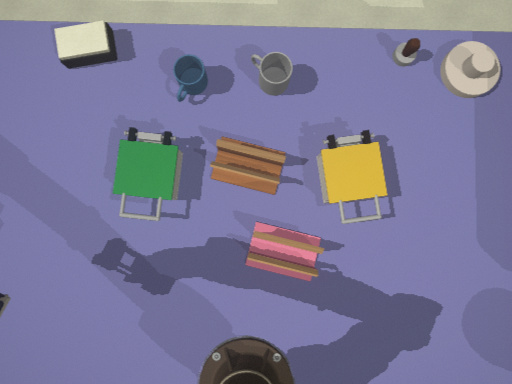

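View pics/s0.png

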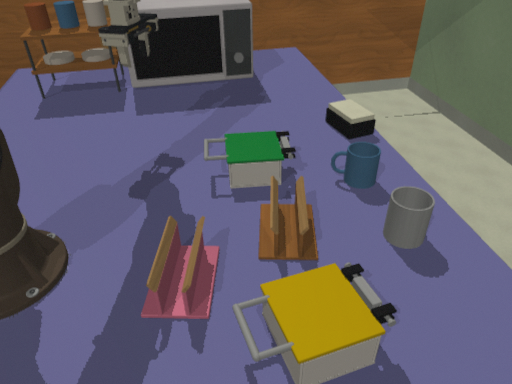

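Run:
```python
from h import *
np.set_printoptions(precision=4,suppress=True)
t=get_image('top');d=get_image('side')
import pickle;pickle.dump((t,d),open('p0.pkl','wb'))
c=cv2.resize(t['color'][110:230,95:300],None,fx=3.9,fy=3.9,interpolation=cv2.INTER_CUBIC);cv2.imwrite('pics/c0.png',c[:,:,::-1])
c=cv2.resize(d['color'][110:270,190:330],None,fx=3.7,fy=3.7,interpolation=cv2.INTER_CUBIC);cv2.imwrite('pics/c1.png',c[:,:,::-1])
for p in (t,d):
    hsv=cv2.cvtColor(p['color'],cv2.COLOR_RGB2HSV)
    m=cv2.inRange(hsv,(50,120,60),(75,255,255))
    n,l,s,ce=cv2.connectedComponentsWithStats(m); i=1+np.argmax(s[1:,4]); m=(l==i).astype(np.uint8)
    cn=max(cv2.findContours(m,0,2)[0],key=cv2.contourArea)
    ap=cv2.approxPolyDP(cn,5,True)[:,0]
    w=np.array([atz(p,q,0.078) for q in cn[:,0]])[:,:2]
    r=cv2.minAreaRect((w*1000).astype(np.float32));print(ap.tolist(),r)
for n,pa,pb,z in [('lid',(148.4,130.2),(286.6,145.4),.074),('bin',(151.2,132.6),(254.8,170.6),0),('stand',(245.9,166.8),(288,232.4),0),('ylid',(347.9,138.8),(368,296.5),.074),('pink',(283,250),(183.6,278),0)]:
    print(n,tri(t,pa,d,pb),atz(t,pa,z),atz(d,pb,z))
```

```text
[[120, 140], [113, 192], [170, 199], [177, 146]] ((558.3479614257812, 263.791748046875), (147.70228576660156, 138.38583374023438), 84.75015258789062)
[[283, 155], [274, 131], [225, 134], [230, 163]] ((558.8424072265625, 259.713623046875), (154.42837524414062, 139.86807250976562), 84.97933959960938)
lid (array([0.6555, 0.2635, 0.0664]), np.float64(0.01091413818638275)) [0.6594 0.2609 0.074 ] [0.646  0.2495 0.074 ]
bin (array([0.6159, 0.2713, 0.0032]), np.float64(0.10252972352691204)) [0.6689 0.2716 0.    ] [0.5638 0.2638 0.    ]
stand (array([ 0.5846,  0.0093, -0.0087]), np.float64(0.007759070120103939)) [0.5796 0.0099 0.    ] [ 0.5857 -0.0006  0.    ]
ylid (array([ 0.6497, -0.2538,  0.0652]), np.float64(0.00043633722810213567)) [ 0.6476 -0.2517  0.074 ] [ 0.6456 -0.2606  0.074 ]
pink (array([ 0.3554, -0.0941,  0.0061]), np.float64(0.0015179915714777683)) [ 0.3557 -0.0947  0.    ] [ 0.3542 -0.0881  0.    ]
```

View pics/c0.png

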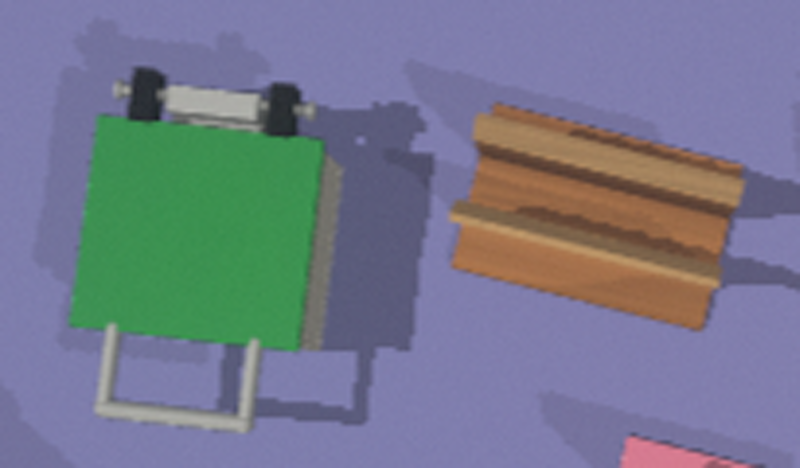

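View pics/c1.png

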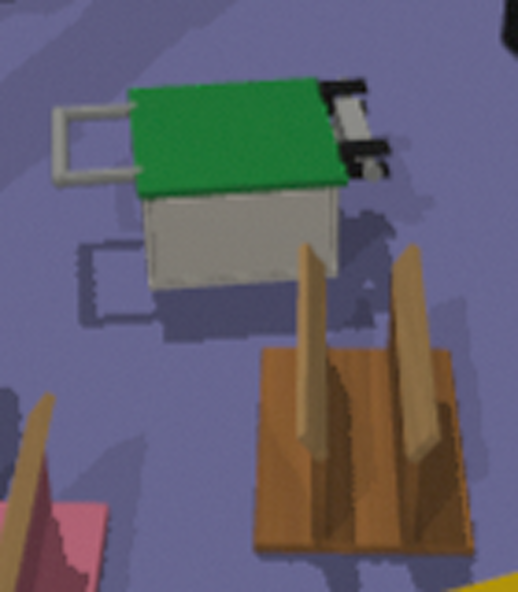

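Run:
```python
from h import *
import pickle
from scipy.optimize import least_squares
np.set_printoptions(precision=4,suppress=True)
t,d=pickle.load(open('p0.pkl','rb'))
# bar
for q in [(120.6,215.1),(157.8,219)]: print('bar',atz(t,q,.08))
print('side bar', atz(d,(190+58/3.7,110+112/3.7),.074),atz(d,(190+62/3.7,110+180/3.7),.074))
for q in [(95+120/3.9,110+88/3.9),(95+312/3.9,110+110/3.9)]: print('pin',atz(t,q,.074))
# stand base corners z=.008
tc=[(497,103),(743,163),(702,330),(452,267)]; tc=[(95+a/3.9,110+b/3.9) for a,b in tc]
dc=[(263,348),(450,350),(472,550),(255,552)]; dc=[(190+a/3.7,110+b/3.7) for a,b in dc]
T=np.array([atz(t,q,.008)[:2] for q in tc]);D=np.array([atz(d,q,.008)[:2] for q in dc]);print(T,D)
for A in(T,D):
  r=cv2.minAreaRect((A*1000).astype(np.float32));print(r)
# board top ends in top view z=.087
for q in [(478,118),(742,178),(742,205),(455,208),(718,280)]: print(q,atz(t,(95+q[0]/3.9,110+q[1]/3.9),.087))
```

```text
bar [0.4409 0.3209 0.08  ]
bar [0.4328 0.2275 0.08  ]
side bar [0.4439 0.3259 0.074 ] [0.4371 0.2288 0.074 ]
pin [0.652  0.3184 0.074 ]
pin [0.64   0.1921 0.074 ]
[[ 0.6607  0.0754]
 [ 0.6218 -0.0973]
 [ 0.5044 -0.0704]
 [ 0.5449  0.1039]] [[ 0.5474  0.1027]
 [ 0.6625  0.075 ]
 [ 0.62   -0.0991]
 [ 0.5055 -0.0762]]
((583.1184692382812, 3.3521270751953125), (178.85195922851562, 120.46804809570312), 77.08748626708984)
((584.1160888671875, -0.2594146728515625), (183.7641143798828, 118.45763397216797), 76.8341293334961)
(478, 118) [0.6344 0.082  0.087 ]
(742, 178) [ 0.5986 -0.0899  0.087 ]
(742, 205) [ 0.581  -0.0901  0.087 ]
(455, 208) [0.5753 0.0954 0.087 ]
(718, 280) [ 0.5319 -0.0753  0.087 ]
```

Request:
arm_command([
  [[0,0,0],[0,8,0]],
  [[0,0,0],[0,16,0]],
  [[0,0,0],[0,24,0]],
  [[0,0,0],[0,32,0]],
  [[0,0,0],[0,40,0]],
], fingers=0.2, squeeze=15)

```text
clock: 1.5
position: [0.2813, 0.5581, 0.2488]
ee_rot: [-1.372, 0.91, -0.91]
force: [-0.5, -0.3, -0.7]
width: 0.616
```

```bash
cat >> h.py <<'E'
def goal(pos,ang,s=None):
    """shift (mm) and turn(deg) in current tool axes to reach pos with tool z at world yaw ang (deg), y down"""
    s=s or observe(); C=R.from_rotvec(s['ee_rot']); a=np.radians(ang)
    z=np.array([np.cos(a),np.sin(a),0]);y=np.array([0,0,-1.]);x=np.cross(y,z)
    G=R.from_matrix(np.c_[x,y,z])
    return C.inv().apply(np.array(pos)-s['position'])*1000,(C.inv()*G).as_rotvec(degrees=True)
E
python3 - <<'E'
from h import *
np.set_printoptions(precision=2,suppress=True)
s=observe();print(s['clock'],goal([.4385,.275,.150],-5.3))
E
```

```text
1.5 (array([322.  ,  98.75,  34.53]), array([-0.  , 28.22, -0.  ]))
```

Request:
arm_command([
  [[0.04,0,0.0045],[0,7,0]],
  [[0.085,0,0.009],[0,14,0]],
  [[0.13,0,0.0135],[0,21,0]],
  [[0.175,0.01,0.018],[0,28.2,0]],
  [[0.22,0.02,0.023],[0,28.2,0]],
])

```text
clock: 2.0
position: [0.39, 0.3637, 0.229]
ee_rot: [-1.164, 1.276, -1.275]
force: [0.6, -0.4, -0.8]
width: 0.399
```

Run:
```python
from h import *
np.set_printoptions(precision=2,suppress=True)
s=observe();print(s['clock'],s['position'],goal([.4385,.275,.120],-5.3))
```

```text
2.0 [0.39 0.36 0.23] (array([ 84.11, 108.89,  56.26]), array([-0.04,  0.11, -0.07]))
```

Request:
arm_command([
  [[0.035,0,0.023],[0,0,0]],
  [[0.07,0.02,0.046],[0,0,0]],
  [[0.084,0.06,0.0563],[0,0.1,0]],
  [[0.084,0.1,0.0563],[0,0.1,0]],
  [[0.084,0.109,0.0563],[0,0.1,0]],
])

```text
clock: 2.5
position: [0.4365, 0.2746, 0.1167]
ee_rot: [-1.171, 1.276, -1.276]
force: [-0.7, 0.5, 1.3]
width: 0.4
```

Run:
```python
from h import *
np.set_printoptions(precision=2,suppress=True)
s=observe();print(s['clock'],s['position'],s['width'],goal([.4385,.275,.077],-5.3))
t=get_image('top');d=get_image('side')
a=cv2.resize(t['color'][100:280,90:240],None,fx=2.6,fy=2.6,interpolation=cv2.INTER_CUBIC)
b=cv2.resize(d['color'][80:260,170:320],None,fx=2.6,fy=2.6,interpolation=cv2.INTER_CUBIC)
cv2.imwrite('pics/g1.png',np.hstack([a,b])[:,:,::-1])
```

```text
2.5 [0.44 0.27 0.12] 0.39954051515199174 (array([-0.69, 39.66,  2.16]), array([0.22, 0.17, 0.22]))
```

View pics/g1.png

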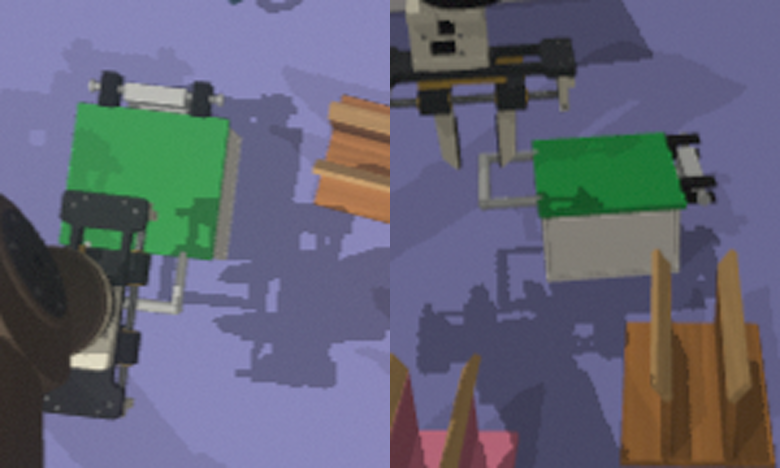

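The gripper straddles the green lid's bar (side crop: fingertips ~450/505, bar ~485); the green lid at top (146,168) is the only green one and the wooden stand at top (248,166), not the pink (283,250), is the target. Descend.

Request:
arm_command([
  [[0,0.015,0.001],[0,0,0]],
  [[0,0.03,0.001],[0,0,0]],
  [[0,0.038,0.001],[0,0,0]],
  [[0,0.04,0.001],[0,0,0]],
  [[0,0.04,0.001],[0,0,0]],
])

```text
clock: 3.1
position: [0.4394, 0.2771, 0.0806]
ee_rot: [-1.165, 1.273, -1.273]
force: [-0.8, 0.0, -0.8]
width: 0.406
```

Run:
```python
from h import *
np.set_printoptions(precision=2,suppress=True)
s=observe();print(s['clock'],s['position'],s['force'],s['width'],goal([.4385,.275,.077],-5.3))
d=get_image('side')
b=cv2.resize(d['color'][80:260,170:320],None,fx=3.2,fy=3.2,interpolation=cv2.INTER_CUBIC)
cv2.imwrite('pics/g2.png',b[:,:,::-1])
```

```text
3.1 [0.44 0.28 0.08] [-0.81  0.01 -0.85] 0.4057548535873033 (array([ 2.15,  3.56, -0.76]), array([-0.04,  0.28, -0.05]))
```

View pics/g2.png

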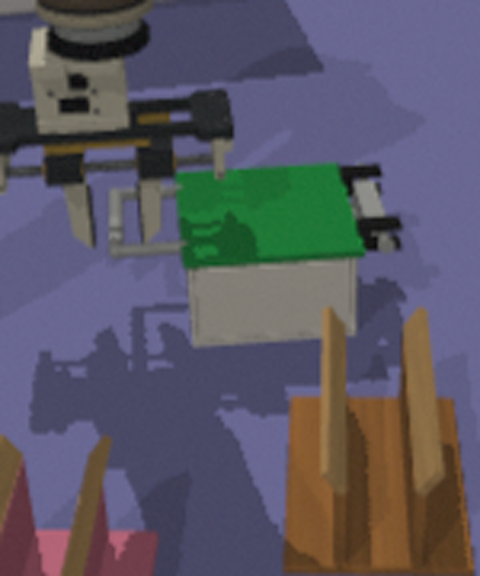

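Fingers at (85,230) and (150,220) in the crop, either side of the bar at x≈115. Close.

Request:
arm_command([
  [[0.001,0.003,0],[0,0,0]],
  [[0.001,0.003,0],[0,0,0]],
  [[0.001,0.003,0],[0,0,0]],
  [[0.001,0.003,0],[0,0,0]],
  [[0.001,0.003,0],[0,0,0]],
], fingers=1, squeeze=15)

```text
clock: 3.65
position: [0.439, 0.2754, 0.0768]
ee_rot: [-1.166, 1.274, -1.274]
force: [0.9, -0.4, 1.5]
width: 0.123
```

Request:
arm_command([
  [[0,0,0],[0,0,0]],
  [[0,0,0],[0,0,0]],
])

```text
clock: 3.85
position: [0.439, 0.2755, 0.0768]
ee_rot: [-1.166, 1.274, -1.274]
force: [-1.1, 0.2, 1.2]
width: 0.122
```

Run:
```python
from h import *
np.set_printoptions(precision=4,suppress=True)
s=observe();print(s['clock'],s['position'],s['force'],s['width']*92)
print(R.from_rotvec(s['ee_rot']).as_matrix())
h=np.array([.646,.2557]);print(np.hypot(*(s['position'][:2]-h)),np.degrees(np.arctan2(*(h-s['position'][:2])[::-1])))
```

```text
3.85 [0.439  0.2755 0.0768] [-1.053   0.2119  1.2204] 11.251257662425893
[[-0.088  -0.      0.9961]
 [-0.9961  0.0001 -0.088 ]
 [-0.0001 -1.     -0.    ]]
0.20795237971885092 -5.4551372515908865
```

Request:
arm_command([
  [[0,-0.0109,0.0003],[0,0,0]],
  [[0,-0.0217,0.0011],[0,0,0]],
  [[0,-0.0325,0.0026],[0,0,0]],
  [[0,-0.0432,0.0045],[0,0,0]],
  [[0,-0.0538,0.0071],[0,0,0]],
])

```text
clock: 4.35
position: [0.4463, 0.2749, 0.1318]
ee_rot: [-1.166, 1.274, -1.274]
force: [0.4, 0.3, -1.4]
width: 0.121
```

Run:
```python
from h import *
np.set_printoptions(precision=4,suppress=True)
for a in (33,30,27,24,21,18): print(a,208*(1-np.cos(np.radians(a)))-7.1,-208*np.sin(np.radians(a))+53.8)
s=observe();print(s['clock'],s['position'],s['force'],s['width']*92,np.hypot(*(s['position'][:2]-[.646,.2557])))
d=get_image('side')
b=cv2.resize(d['color'][60:260,150:340],None,fx=2.9,fy=2.9,interpolation=cv2.INTER_CUBIC)
cv2.imwrite('pics/g3.png',b[:,:,::-1])
```

```text
33 26.456521867351796 -59.484919283125635
30 20.766716012836746 -50.19999999999999
27 15.57064296881948 -40.63002394582573
24 10.882544810339022 -30.80122175976645
21 6.715271288582038 -20.740533505422462
18 3.080244610608066 -10.475534829989058
4.35 [0.4463 0.2749 0.1318] [ 0.3725  0.262  -1.4215] 11.1226941416177 0.2005767721906146
```

View pics/g3.png

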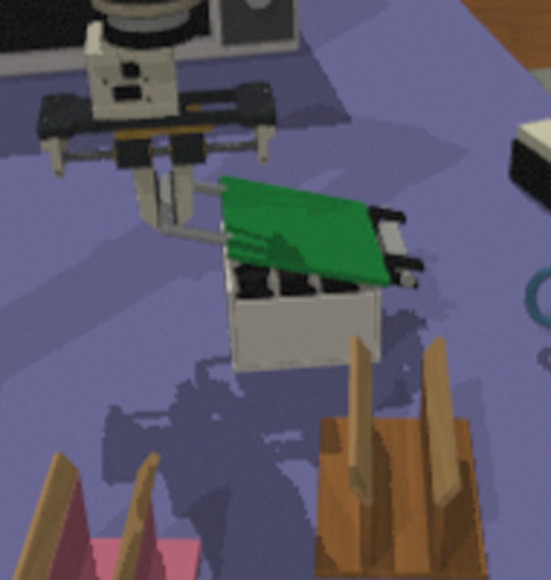

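The lid is swinging up, forks still on the pins (crop 395,245). Continue.

Request:
arm_command([
  [[0,-0.0105,0.0031],[0,0,0]],
  [[0,-0.0207,0.0067],[0,0,0]],
  [[0,-0.0308,0.0109],[0,0,0]],
  [[0,-0.0406,0.0156],[0,0,0]],
  [[0,-0.0502,0.0208],[0,0,0]],
])

```text
clock: 4.9
position: [0.4672, 0.2729, 0.1816]
ee_rot: [-1.166, 1.274, -1.274]
force: [0.1, -0.3, -1.9]
width: 0.121
```

Run:
```python
from h import *
np.set_printoptions(precision=4,suppress=True)
for b in (30,50,70):
  for a in range(b+4,b+21,4): print(a,np.round([-208*np.sin(np.radians(a))+208*np.sin(np.radians(b)),208*(-np.cos(np.radians(a))+np.cos(np.radians(b)))],1))
s=observe();print(s['clock'],s['position'],s['force'],np.hypot(np.hypot(*(s['position'][:2]-[.646,.2557])),s['position'][2]-.077))
```

```text
34 [-12.3   7.7]
38 [-24.1  16.2]
42 [-35.2  25.6]
46 [-45.6  35.6]
50 [-55.3  46.4]
54 [-8.9 11.4]
58 [-17.1  23.5]
62 [-24.3  36. ]
66 [-30.7  49.1]
70 [-36.1  62.6]
74 [-4.5 13.8]
78 [-8.  27.9]
82 [-10.5  42.2]
86 [-12.   56.6]
90 [-12.5  71.1]
4.9 [0.4672 0.2729 0.1816] [ 0.0889 -0.2727 -1.856 ] 0.2078173914601968
```

Request:
arm_command([
  [[0,-0.0123,0.0077],[0,0,0]],
  [[0,-0.0241,0.0162],[0,0,0]],
  [[0,-0.0352,0.0256],[0,0,0]],
  [[0,-0.0456,0.0356],[0,0,0]],
  [[0,-0.0553,0.0464],[0,0,0]],
])

```text
clock: 5.4
position: [0.5136, 0.2688, 0.2369]
ee_rot: [-1.166, 1.274, -1.274]
force: [0.3, 0.1, -3.0]
width: 0.121
```

Request:
arm_command([
  [[0,-0.0089,0.0114],[0,0,0]],
  [[0,-0.0171,0.0235],[0,0,0]],
  [[0,-0.0243,0.036],[0,0,0]],
  [[0.0005,-0.0307,0.0491],[0,0,0]],
  [[0.0005,-0.0361,0.0626],[0,0,0]],
])

```text
clock: 5.9
position: [0.576, 0.2626, 0.2727]
ee_rot: [-1.166, 1.274, -1.274]
force: [-0.0, 0.3, -3.2]
width: 0.124
```

Run:
```python
from h import *
np.set_printoptions(precision=4,suppress=True)
s=observe();print(s['clock'],s['position'],s['force'],s['width']*92,np.hypot(np.hypot(*(s['position'][:2]-[.646,.2557])),s['position'][2]-.077))
print(goal([.646,.2557,.285],-5.2))
d=get_image('side')
b=cv2.resize(d['color'][20:230,150:340],None,fx=2.8,fy=2.8,interpolation=cv2.INTER_CUBIC)
cv2.imwrite('pics/g4.png',b[:,:,::-1])
```

```text
5.9 [0.576  0.2626 0.2727] [-0.001   0.3008 -3.1961] 11.390282623889496 0.20800556348942187
(array([  0.6824, -12.2694,  70.3634]), array([0.0087, 0.1464, 0.0141]))
```

View pics/g4.png

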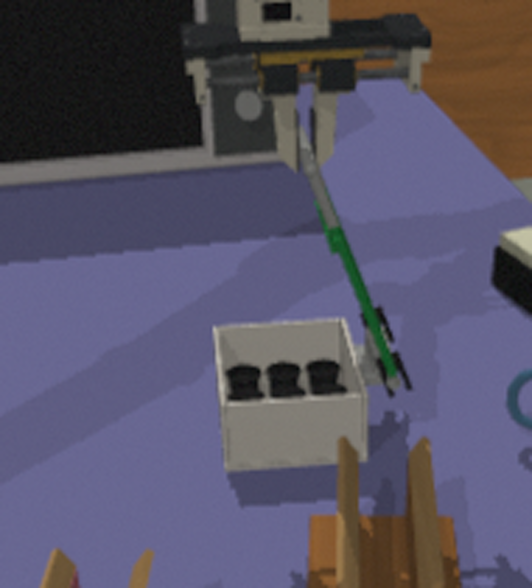

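Request:
arm_command([
  [[0,-0.0045,0.0138],[0,0,0]],
  [[0,-0.008,0.0279],[0,0,0]],
  [[0.0005,-0.0105,0.0422],[0,0,0]],
  [[0.0005,-0.012,0.0566],[0,0,0]],
  [[0.0007,-0.0123,0.0703],[0,0,0]],
])

```text
clock: 6.45
position: [0.6458, 0.2558, 0.2851]
ee_rot: [-1.166, 1.274, -1.274]
force: [-0.1, -1.0, 0.4]
width: 0.123
```

Request:
arm_command([
  [[0,0.001,0],[0,0,0]],
  [[0,0.002,0],[0,0,0]],
  [[0,0.002,0],[0,0,0]],
])

```text
clock: 6.75
position: [0.6463, 0.2558, 0.2847]
ee_rot: [-1.162, 1.272, -1.275]
force: [0.3, -0.4, 10.3]
width: 0.123
```

Run:
```python
from h import *
np.set_printoptions(precision=4,suppress=True)
s=observe();print(s['clock'],s['position'],s['force'],s['width']*92)
d=get_image('side');t=get_image('top')
b=cv2.resize(d['color'][10:220,170:340],None,fx=2.6,fy=2.6,interpolation=cv2.INTER_CUBIC)
a=cv2.resize(t['color'][50:220,60:210],None,fx=2.3,fy=2.3,interpolation=cv2.INTER_CUBIC)
a=cv2.copyMakeBorder(a,0,b.shape[0]-a.shape[0],0,0,cv2.BORDER_CONSTANT)
cv2.imwrite('pics/g5.png',np.hstack([b,a])[:,:,::-1])
```

```text
6.75 [0.6463 0.2558 0.2847] [ 0.3245 -0.3719 10.3002] 11.328060576250026
```

View pics/g5.png

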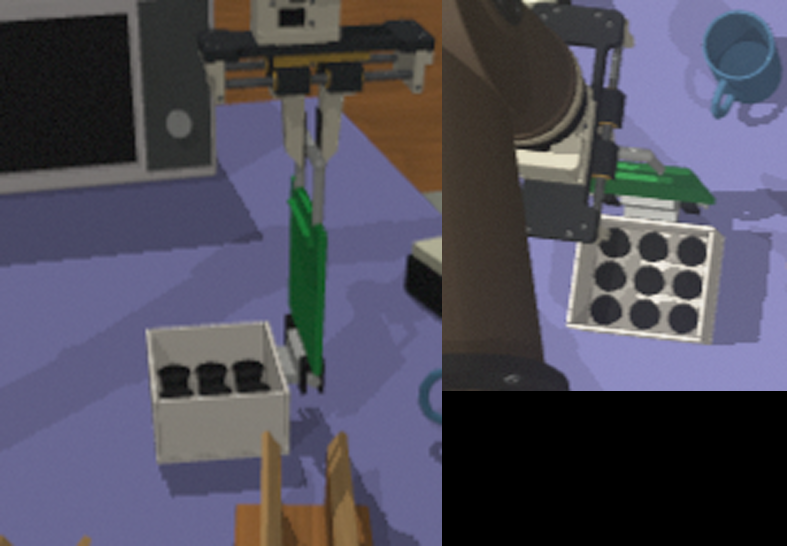

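Request:
arm_command([
  [[0,-0.001,0],[0,0,0]],
  [[0,-0.0015,0],[0,0,0]],
  [[0,-0.0015,0],[0,0,0]],
  [[0,-0.0015,0],[0,0,0]],
  [[0,-0.0015,0],[0,0,0]],
])

```text
clock: 7.35
position: [0.6456, 0.2559, 0.2848]
ee_rot: [-1.165, 1.273, -1.274]
force: [-0.7, -0.6, 6.2]
width: 0.125
```

Request:
arm_command([
  [[0,0,0],[0,0,0]],
  [[0,0,0],[0,0,0]],
  [[0,0,0],[0,0,0]],
  [[0,0,0],[0,0,0]],
  [[0,0,0],[0,0,0]],
])

```text
clock: 7.85
position: [0.6456, 0.2559, 0.2848]
ee_rot: [-1.165, 1.273, -1.274]
force: [-0.0, -0.9, 6.6]
width: 0.123
```

```bash
cat >> h.py <<'E'
def overlay(p,org,yawdeg,tilt=0):
    """draw upright lid: origin, lid x down, yaw of lid face normal; tilt deg about lid y (top leans along +normal)"""
    a=np.radians(yawdeg);n=np.array([np.cos(a),np.sin(a),0]);y=np.array([-np.sin(a),np.cos(a),0]);up=np.array([0,0,1.])
    k=np.radians(tilt);up,n=np.cos(k)*up+np.sin(k)*n,np.cos(k)*n-np.sin(k)*up
    im=p['color'].copy(); im=cv2.resize(im,None,fx=4,fy=4,interpolation=cv2.INTER_CUBIC)
    for s in(-.004,.004):
        c=[np.array(org)+u*up+v*y+s*n for u,v in((.158,.075),(.158,-.075),(.018,-.075),(.018,.075))]
        q=np.array([(proj(p,x)+.5)*4 for x in c]).astype(np.int32);cv2.polylines(im,[q],True,(255,0,0) if s<0 else (255,255,0),1)
    return im
E
python3 - <<'E'
from h import *
np.set_printoptions(precision=4,suppress=True)
s=observe();print(s['clock'],s['position'],s['force'],s['width']*92)
d=get_image('side')
im=overlay(d,[.646,.2557,.073],-5.3)
cv2.imwrite('pics/g6.png',im[60:700,1000:1300][:,:,::-1][:600])
E
```

```text
7.85 [0.6456 0.2559 0.2848] [-0.0251 -0.9085  6.6041] 11.277005596723189
```

View pics/g6.png

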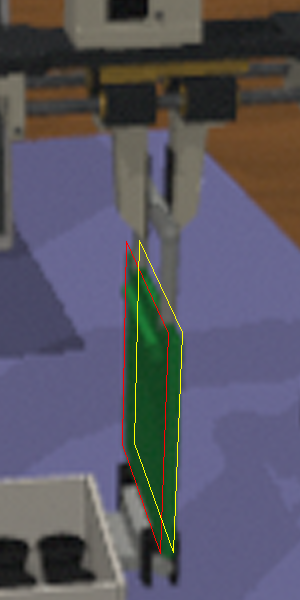

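Run:
```python
from h import *
d=get_image('side')
c=d['color'][50:165,265:320]
cv2.imwrite('pics/g7.png',cv2.resize(np.clip(c.astype(int)*1.6,0,255).astype(np.uint8),None,fx=5.2,fy=5.2,interpolation=cv2.INTER_NEAREST)[:,:,::-1])
```

```text
(no output)
```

View pics/g7.png

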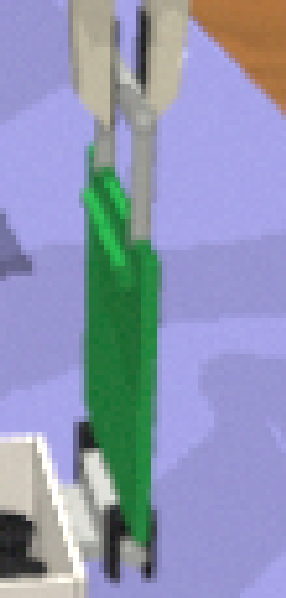

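The lid stands upright, plate edges matching the upright model (crop corners ~(90,150), (155,245)), fork on pin at (115,540). Lift straight up.

Request:
arm_command([
  [[0,-0.004,0],[0,0,0]],
  [[0,-0.012,0],[0,0,0]],
  [[0,-0.02,0],[0,0,0]],
  [[0,-0.028,0],[0,0,0]],
  [[0,-0.036,0],[0,0,0]],
])

```text
clock: 8.45
position: [0.6453, 0.2561, 0.3207]
ee_rot: [-1.166, 1.274, -1.274]
force: [0.1, 0.7, -3.2]
width: 0.125
```

Request:
arm_command([
  [[0,-0.008,0],[0,0,0]],
  [[0,-0.016,0],[0,0,0]],
  [[0,-0.024,0],[0,0,0]],
  [[0,-0.03,0],[0,0,0]],
  [[0,-0.03,0],[0,0,0]],
])

```text
clock: 8.95
position: [0.6457, 0.256, 0.3511]
ee_rot: [-1.165, 1.273, -1.274]
force: [-0.5, 0.4, -1.7]
width: 0.122
```

Run:
```python
from h import *
np.set_printoptions(precision=4,suppress=True)
s=observe();print(s['clock'],s['position'],s['force'],s['width']*92)
d=get_image('side');p=s['position']
im=overlay(d,[p[0],p[1],p[2]-.211],-5.2)
cv2.imwrite('pics/g8.png',im[0:600,950:1350][:,:,::-1])
print(goal([.5836,.0015,.349],-13))
```

```text
8.95 [0.6457 0.256  0.3511] [-0.466   0.4238 -1.6642] 11.186218612355939
(array([258.9857,   1.2143, -39.232 ]), array([-0.0354,  7.9498, -0.0215]))
```

View pics/g8.png

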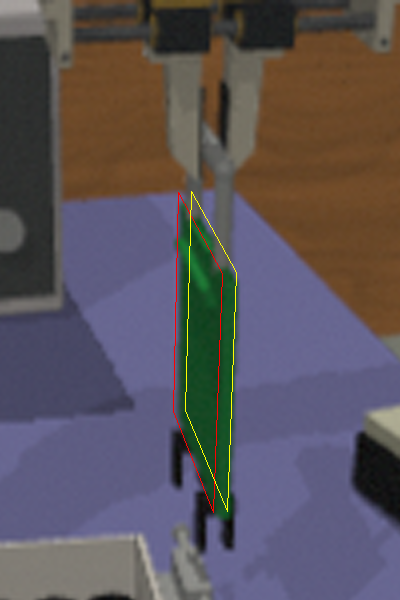

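Request:
arm_command([
  [[0.004,0,-0.0006],[0,0,0]],
  [[0.014,0,-0.0021],[0,0,0]],
  [[0.03,0,-0.0045],[0,0,0]],
  [[0.05,0,-0.0076],[0,0,0]],
  [[0.072,0,-0.0109],[0,0,0]],
])

```text
clock: 9.5
position: [0.6276, 0.1831, 0.3498]
ee_rot: [-1.166, 1.274, -1.275]
force: [0.7, 0.4, -2.6]
width: 0.125
```

Request:
arm_command([
  [[0.022,0,-0.0033],[0,0,0]],
  [[0.044,0,-0.0067],[0,0,0]],
  [[0.066,0,-0.01],[0,0,0]],
  [[0.088,0,-0.0133],[0,0,0]],
  [[0.11,0,-0.0167],[0,0,0]],
])

```text
clock: 10.0
position: [0.6011, 0.075, 0.35]
ee_rot: [-1.166, 1.274, -1.274]
force: [0.7, -0.1, -2.3]
width: 0.124
```

Request:
arm_command([
  [[0.022,0,-0.0033],[0,1.6,0]],
  [[0.042,0,-0.0064],[0,3.2,0]],
  [[0.058,0,-0.0088],[0,4.8,0]],
  [[0.07,0,-0.0106],[0,6.4,0]],
  [[0.077,0,-0.0117],[0,8,0]],
])

```text
clock: 10.5
position: [0.5831, 0.0002, 0.35]
ee_rot: [-1.091, 1.377, -1.377]
force: [-0.3, -0.3, -3.0]
width: 0.123
```

Request:
arm_command([
  [[0,0,0],[0,0,0]],
  [[0,0,0],[0,0,0]],
  [[0,0,0],[0,0,0]],
])

```text
clock: 10.8
position: [0.5836, 0.0027, 0.3498]
ee_rot: [-1.094, 1.374, -1.373]
force: [0.0, -0.2, -2.0]
width: 0.124
```

Run:
```python
from h import *
np.set_printoptions(precision=4,suppress=True)
s=observe();print(s['clock'],s['position'],s['force'],s['width']*92)
d=get_image('side');t=get_image('top');p=s['position']
im=overlay(d,[p[0],p[1],p[2]-.211],-13)
cv2.imwrite('pics/h1.png',cv2.resize(im[300:1100,950:1450],None,fx=.75,fy=.75)[:,:,::-1])
save(t,'h2.png')
print(goal([.5836,.0015,.349],-13))
```

```text
10.8 [0.5836 0.0027 0.3498] [ 0.0431 -0.1907 -2.0065] 11.38280025778341
(array([0.8247, 0.7825, 0.2533]), array([ 0.0091,  0.0355, -0.0076]))
```

View pics/h1.png

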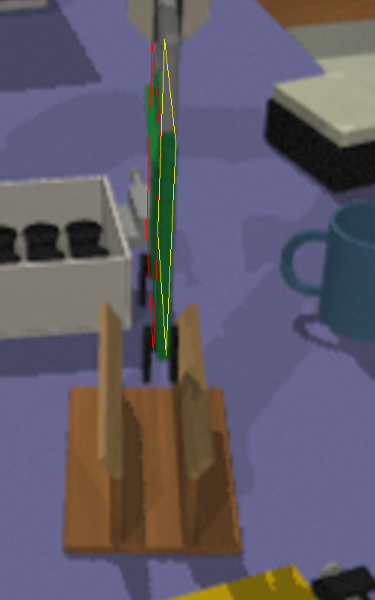

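View pics/h2.png

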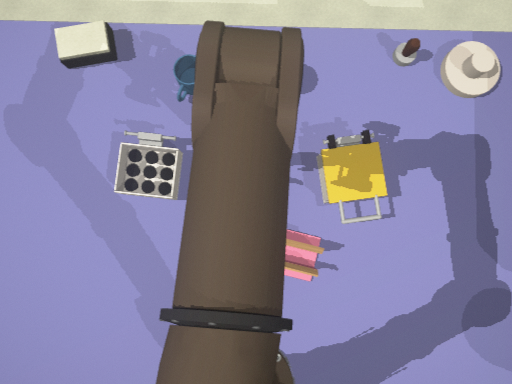

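Lid upright over the slot (side crop lid ~ (162,250), slot ~ (150,450)). Lower partway, then check.

Request:
arm_command([
  [[0,0.005,0],[0,0,0]],
  [[0,0.015,0],[0,0,0]],
  [[0,0.028,0],[0,0,0]],
  [[0,0.042,0],[0,0,0]],
  [[0,0.055,0],[0,0,0]],
])

```text
clock: 11.4
position: [0.5829, 0.0015, 0.2932]
ee_rot: [-1.094, 1.376, -1.375]
force: [0.3, -0.1, -2.6]
width: 0.121
```

Run:
```python
from h import *
np.set_printoptions(precision=4,suppress=True)
s=observe();print(s['clock'],s['position'],s['force'],s['width']*92)
d=get_image('side')
c=d['color'][80:270,240:350]
cv2.imwrite('pics/h3.png',cv2.resize(c,None,fx=3.1,fy=3.1,interpolation=cv2.INTER_CUBIC)[:,:,::-1])
```

```text
11.4 [0.5829 0.0015 0.2932] [ 0.2833 -0.1302 -2.6093] 11.123522149535383
```

View pics/h3.png

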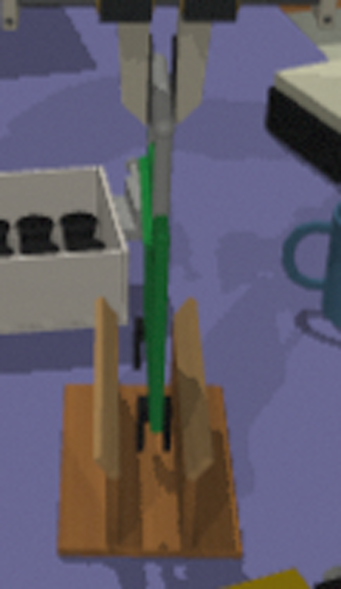

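Forks centred between the boards (crop 153,430 between 105 and 200). Lower on.

Request:
arm_command([
  [[0,0.012,0],[0,0,0]],
  [[0,0.025,0],[0,0,0]],
  [[0,0.038,0],[0,0,0]],
  [[0,0.048,0],[0,0,0]],
  [[0,0.053,0],[0,0,0]],
])

```text
clock: 11.95
position: [0.5829, 0.0015, 0.2406]
ee_rot: [-1.094, 1.376, -1.375]
force: [-1.0, -0.3, -2.4]
width: 0.127
```

Request:
arm_command([
  [[0,0.002,0],[0,0,0]],
  [[0,0.004,0],[0,0,0]],
  [[0,0.006,0],[0,0,0]],
  [[0,0.007,0],[0,0,0]],
  [[0,0.007,0],[0,0,0]],
])

```text
clock: 12.45
position: [0.5862, 0.0007, 0.2386]
ee_rot: [-1.086, 1.37, -1.378]
force: [-1.0, -1.3, 16.5]
width: 0.121
```

Run:
```python
from h import *
np.set_printoptions(precision=4,suppress=True)
s=observe();print(s['clock'],s['position'],s['force'],s['width']*92)
```

```text
12.45 [0.5862 0.0007 0.2386] [-1.0162 -1.3152 16.4904] 11.108404914402323
```

Run:
```python
from h import *
d=get_image('side')
c=d['color'][90:270,240:340]
cv2.imwrite('pics/h4.png',cv2.resize(np.clip(c*1.4,0,255).astype(np.uint8),None,fx=3.3,fy=3.3,interpolation=cv2.INTER_CUBIC)[:,:,::-1])
c=d['color'][165:265,260:330]
cv2.imwrite('pics/h5.png',cv2.resize(np.clip(c*1.6,0,255).astype(np.uint8),None,fx=6,fy=6,interpolation=cv2.INTER_NEAREST)[:,:,::-1])
s=observe();print(proj(d,[.5836,.0015,.022]),proj(d,[.5836,.0015,.027]))
p=s['position']
im=overlay(d,[.583,.0015,.022],-13);cv2.imwrite('pics/h6.png',im[400:1000,1000:1400][:,:,::-1])
```

```text
[287.11159451 224.1519136 ] [287.17675226 222.35418669]
```

View pics/h4.png

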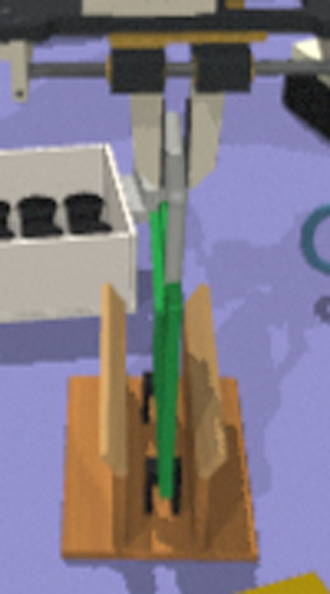

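View pics/h5.png

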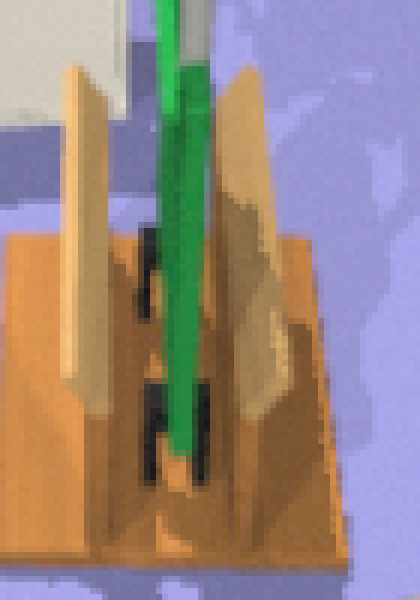

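View pics/h6.png

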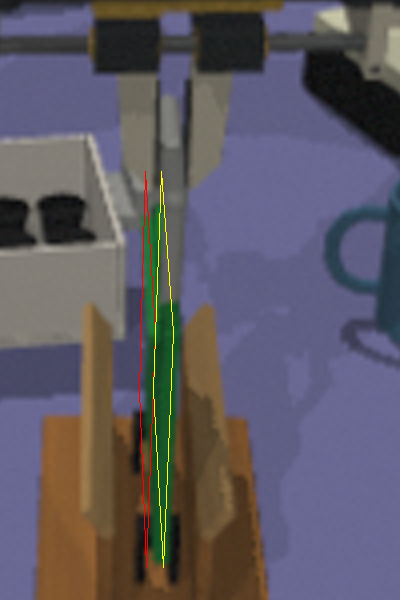

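Run:
```python
from h import *
np.set_printoptions(precision=2,suppress=True)
d=get_image('side')
a=np.radians(-13);n=np.array([np.cos(a),np.sin(a),0]);y=np.array([-np.sin(a),np.cos(a),0])
for b,z in(([.5836,.0027],.3498-.211),([.583,.0015],.2932-.211),([.583,.0015],.2386-.211),([.583,.0015],.022)):
    o=np.array([*b,z])
    print(z,'near top',proj(d,o+[0,0,.158]-.075*y+.004*n),'near bot',proj(d,o+[0,0,.018]-.075*y+.004*n),'near fork',proj(d,o+[0,0,-.014]-.06*y+.01*n),'tcp',proj(d,o+[0,0,.208]))
s=observe();print(s['clock'],s['force'])
hsv=cv2.cvtColor(d['color'],cv2.COLOR_RGB2HSV)
m=cv2.inRange(hsv,(45,110,40),(80,255,255));ys,xs=np.where(m[:, :320]>0);print(ys.min(),ys.max(),xs.min(),xs.max())
for r in range(ys.min(),ys.max()+1,6):
    q=xs[ys==r];print(r,q.min() if len(q) else '',q.max() if len(q) else '')
```

```text
0.1388 near top [295.6 122. ] near bot [292.5  192.82] near fork [294.75 202.09] tcp [292.3   75.46]
0.08220000000000002 near top [294.1  153.03] near bot [291.3  217.63] near fork [293.51 225.59] tcp [291.02 107.22]
0.027600000000000013 near top [292.93 179.97] near bot [290.35 239.27] near fork [292.51 246.13] tcp [290.03 134.97]
0.022 near top [292.82 182.59] near bot [290.26 241.39] near fork [292.42 248.14] tcp [289.93 137.69]
12.55 [-0.54 -0.82 16.68]
151 240 286 294
151 289 290
157 286 289
163 286 289
169 286 289
175 286 289
181 287 294
187 287 294
193 287 293
199 287 293
205 286 293
211 287 292
217 287 292
223 287 292
229 287 292
235 288 292
```

Contact came ~5 mm higher than computed; the same offset would be present on the pins (play up to 6 mm), so the bar likely sits lower in the pads. Check by relaxing and re-touching a few mm along the slot.

Request:
arm_command([
  [[0,-0.005,0],[0,0,0]],
  [[0,-0.01,0],[0,0,0]],
  [[0,-0.012,0],[0,0,0]],
  [[0.004,-0.012,0],[0,0,0]],
  [[0.004,-0.012,0],[0,0,0]],
])

```text
clock: 13.05
position: [0.5821, -0.0032, 0.2467]
ee_rot: [-1.093, 1.376, -1.376]
force: [-0.3, -1.8, -3.0]
width: 0.123
```

Request:
arm_command([
  [[0,0.003,0],[0,0,0]],
  [[0,0.005,0],[0,0,0]],
  [[0,0.007,0],[0,0,0]],
  [[0,0.007,0],[0,0,0]],
  [[0,0.007,0],[0,0,0]],
])

```text
clock: 13.55
position: [0.5824, -0.0024, 0.2398]
ee_rot: [-1.093, 1.375, -1.375]
force: [-0.5, -0.1, -2.4]
width: 0.124
```

Request:
arm_command([
  [[0,0.001,0],[0,0,0]],
  [[0,0.001,0],[0,0,0]],
])

```text
clock: 13.75
position: [0.5826, -0.0025, 0.239]
ee_rot: [-1.092, 1.375, -1.375]
force: [0.2, -0.6, -2.6]
width: 0.124
```

Run:
```python
from h import *
np.set_printoptions(precision=4,suppress=True)
s=observe();print(s['clock'],s['position'],s['force'],s['width']*92)
d=get_image('side')
a=np.radians(-13);n=np.array([np.cos(a),np.sin(a),0]);y=np.array([-np.sin(a),np.cos(a),0])
im=cv2.resize(d['color'],None,fx=6,fy=6,interpolation=cv2.INTER_CUBIC)
im=np.clip(im*1.4,0,255).astype(np.uint8)
def line(A,B,c):
    p,q=[tuple(((proj(d,x)+.5)*6).astype(int)) for x in(A,B)];cv2.line(im,p,q,c,1)
S=np.array([.5836,.0015,0]);
# stand floor slot edges, base edge, board tops; lid bottom
for v in(-.02,.02): line(S+v*n-.09*y+[0,0,.008],S+v*n+.09*y+[0,0,.008],(255,0,0))
line(S-.06*n-.09*y+[0,0,.008],S+.06*n-.09*y+[0,0,.008],(255,0,0))
for v in(-.043,.043): line(S-.012*n+v*y+[0,0,.008],S+.012*n+v*y+[0,0,.008],(255,0,255))
cv2.imwrite('pics/h7.png',im[1050:1620,1500:2050][:,:,::-1])
```

```text
13.75 [ 0.5826 -0.0025  0.239 ] [ 0.1551 -0.6331 -2.5684] 11.433344225608382
```

View pics/h7.png

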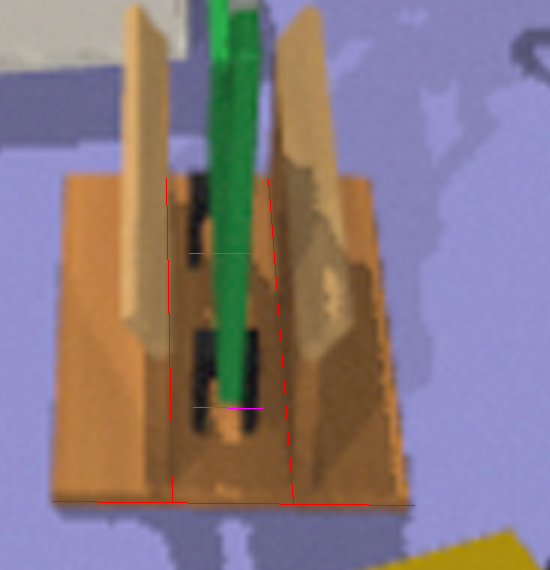

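Request:
arm_command([
  [[0,0.001,0],[0,0,0]],
  [[0,0.002,0],[0,0,0]],
  [[0,0.002,0],[0,0,0]],
])

```text
clock: 14.1
position: [0.5839, -0.003, 0.2388]
ee_rot: [-1.089, 1.372, -1.377]
force: [-1.0, -1.2, 10.2]
width: 0.121
```

Run:
```python
from h import *
np.set_printoptions(precision=4,suppress=True)
s=observe();print(s['clock'],s['position'],s['force'],s['ft_torque'],s['width']*92)
d=get_image('side')
c=d['color'][95:260,255:335]
cv2.imwrite('pics/h8.png',cv2.resize(np.clip(c*1.6,0,255).astype(np.uint8),None,fx=3.6,fy=3.6,interpolation=cv2.INTER_CUBIC)[:,:,::-1])
```

```text
14.1 [ 0.5839 -0.003   0.2388] [-1.0357 -1.1664 10.1788] [-0.3054  0.2495  0.0148] 11.173897921011914
```

View pics/h8.png

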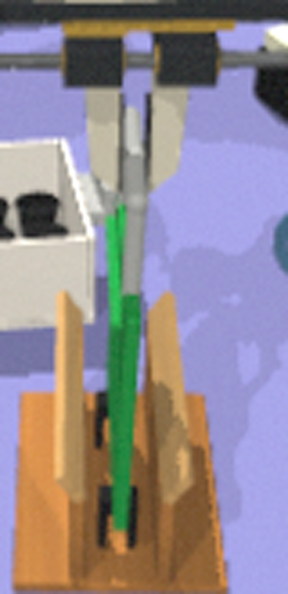

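Same contact height 4 mm along the slot, so it is the flat floor. Ease and release.

Request:
arm_command([
  [[0,-0.001,0],[0,0,0]],
  [[0,-0.001,0],[0,0,0]],
  [[0,-0.001,0],[0,0,0]],
])

```text
clock: 14.45
position: [0.5831, -0.0028, 0.2388]
ee_rot: [-1.091, 1.374, -1.376]
force: [0.3, -1.1, 6.7]
width: 0.128
```

Request:
arm_command([
  [[0,0,0],[0,0,0]],
  [[0,0,0],[0,0,0]],
  [[0,0,0],[0,0,0]],
  [[0,0,0],[0,0,0]],
  [[0,0,0],[0,0,0]],
], fingers=0.2)

```text
clock: 14.95
position: [0.5824, -0.0023, 0.2378]
ee_rot: [-1.093, 1.375, -1.375]
force: [-0.1, -0.4, 0.5]
width: 0.395
```

Run:
```python
from h import *
np.set_printoptions(precision=4,suppress=True)
s=observe();print(s['clock'],s['position'],s['force'],s['ft_torque'],s['width']*92)
d=get_image('side')
c=d['color'][95:260,235:335]
cv2.imwrite('pics/h9.png',cv2.resize(np.clip(c*1.4,0,255).astype(np.uint8),None,fx=3.6,fy=3.6,interpolation=cv2.INTER_CUBIC)[:,:,::-1])
```

```text
14.95 [ 0.5824 -0.0023  0.2378] [-0.1094 -0.3841  0.5061] [-0.1033  0.0747 -0.0352] 36.36773276542745
```

View pics/h9.png

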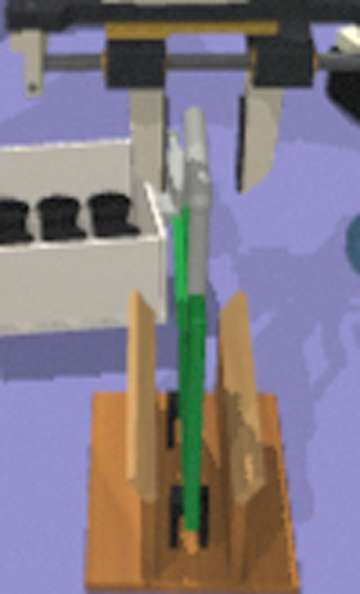

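Lid stands free, upright, in the slot, the bar (195,190) clear of both fingers. Withdraw upward.

Request:
arm_command([
  [[0,-0.005,0],[0,0,0]],
  [[0,-0.015,0],[0,0,0]],
  [[0,-0.03,0],[0,0,0]],
  [[0,-0.05,0],[0,0,0]],
  [[0,-0.07,0],[0,0,0]],
])

```text
clock: 15.5
position: [0.5825, -0.0025, 0.3095]
ee_rot: [-1.092, 1.375, -1.375]
force: [0.8, 0.7, -0.1]
width: 0.4
```

Request:
arm_command([
  [[0,-0.02,0],[0,0,0]],
  [[0,-0.04,0],[0,0,0]],
  [[0,-0.05,0],[0,0,0]],
  [[0,-0.05,0],[0,0,0]],
  [[0,-0.05,0],[0,0,0]],
])

```text
clock: 16.0
position: [0.5822, -0.0024, 0.3575]
ee_rot: [-1.093, 1.375, -1.375]
force: [0.2, -0.7, -0.5]
width: 0.398
```

Run:
```python
from h import *
np.set_printoptions(precision=4,suppress=True)
s=observe();print(s['clock'],s['position'],s['force'],s['width']*92)
d=get_image('side');save(d,'i1.png')
```

```text
16.0 [ 0.5822 -0.0024  0.3575] [ 0.2014 -0.6756 -0.4657] 36.649919107112545
```

View pics/i1.png

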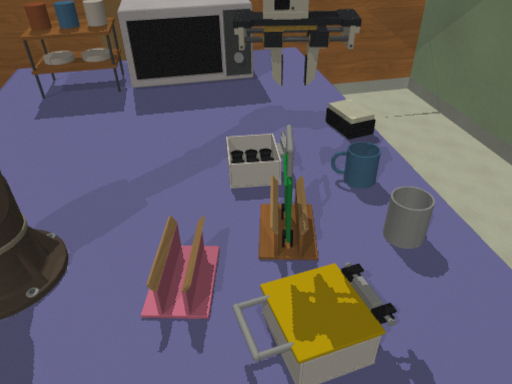

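The lid stands in the wooden stand (288,200), gripper well above it, yellow bin (320,310) still shut.

Run:
```python
from h import *
print(sign_off())
```

```text
the job is handed in; nothing more can be done
None
```

The green lid is standing upright, handle up, in the slot of the wooden stand, and I handed the job in at about 16 s. I swung it up by its bar and held it upright on the pins for about 1 s. Then I lifted it straight up off the pins, carried it over and lowered it to the slot floor before letting go.

**Last checks:**
- **Lid:** the final picture shows it standing free in the slot, touching neither board.
- **Gripper:** it is clear, about 12 cm above where it let go, with the wrist force near zero.
- **Other things:** the yellow bin is still shut, and the pink stand does not appear to have moved.
- **Forces:** the highest wrist force I read was about 17 N.

**One check disagreed:** the lid touched the slot floor with the gripper about 5 mm higher than I had calculated. I lifted it, moved it 4 mm along the slot and lowered it again, and it touched at the same height. From that and the picture I took it to be on the floor, with the bar sitting slightly lower in the pads than I had assumed.

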